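# Drift out the coupling pin of a bench pump and uncouple it

### The arm

A 6-joint arm with a two-finger parallel gripper is mounted at the origin on the work surface. World frame = base frame: x ahead of the robot, y to its left, z up, the work surface at z = 0. Lengths are in m, angles in rad, forces in N, time in s.
With the tool pointing down it reaches from about 0.4 to 0.825 m from the base axis. Payload 7 kg.
Tool frame: the origin (TCP) lies midway between the tips of the shut fingers; the grasp point (between the pads) lies 19 mm behind it; z points along the fingers, y is the line along which they close (so a half turn about z gives the same grasp; the last joint's range is limited). The gripper opens to 88 mm and grips with 3 to 60 N. Pads are 19 mm wide; open, the fingers measure 130 mm over their backs; the gripper's body (78 mm by 193 mm) begins 47 mm behind the grasp point.
Start: joints at [1.475, 0.359, 0.012, 0, -1.224, -0.288], TCP at [0.253, 0.626, 0.192] pointing down, gripper open.
Joint ranges: [-3.07, 3.07], [-1.43, 2.12], [-1.02, 1.25], [-3.03, 1.67], [-3.05, -0], [-3.03, 3.03]. Speed limits (rad/s): [2.39, 2.39, 3.01, 3.14, 3.14, 3.14].

### API

Orientations are given as [roll, pitch, yaw] about the fixed x, y, z axes, in that order (R = Rz(yaw) Ry(pitch) Rx(roll)).
In Python, from station import arm gives the robot as it stands.
- The arm moves only by the tool servo_tool, never from a script. Its argument "deltas" is a list of rows, each a list of 7 numbers: the closure, from -1 (fully open) to 1 (shut), then the shift along the tool's x, y, z in mm, then the turn, a rotation vector about the tool's x, y, z in degrees. In form: [[gripper, x, y, z, ax, ay, az], ...]. A call has 1 to 20 rows; each row shifts and turns the commanded pose from where the row before left it, along the tool's axes as they then stand; what a row does not reach is not made up. A row lasts 1/12 s, in which the tool goes at most 41.7 mm and 7.16 degrees, less where a joint would pass 70% of its speed; a pose out of reach is approached as far as the arm can. A call is refused whole if a number of a shift passes 41.7 or a number of a turn 7.16, either way. A call with a gripper value outside its range is refused whole. The fingers move at their own pace and stop on an object; "squeeze" is the grip in N (left out, the last holds). Time passes only in rows, so rows that do not move let the fingers close. It gives the time, the measured TCP pose, the force, the opening and the grip force at its end, in the units of the state.
- arm.get_state(): the state, without advancing time (a new reading comes with each control period).
- arm.grab_frame(name): name is "scene" or "top" or "wrist"; returns a dict with "color" (384x512x3 uint8, red, green, blue), "K" (3x3 intrinsics, pixels), "position" and "orientation" of the camera in the world. Camera axes: x right, y down, z forward; pixel columns grow to the right and rows downward; lengths in m; the calibration is good to about 2 mm. The wrist camera is an equidistant fisheye: a pixel r from the principal point sees the ray r / f radians off the axis. A picture is of the moment at which its call begins. There is no depth.
- arm.job_done(): hands the job in; it is judged then, once.
Trained networks look in a picture, given as the dict that the camera call returned (one of the last four; its "shot" number tells which), for a name from the list of things; names that differ only in an ending like _2 or _b are one class to them, and where a whole thing is asked for, a point or a joint stands for the part that bears it (a point fixed in the world has none). Each returns a list of dicts, best first, with "conf" (0 to 1); they miss things now and then, are a little off and sometimes report something else, mostly with a low value. They report only what shows in the picture. A call takes as long as a camera call. They do not tell look-alikes from the thing itself.
- arm.recognise(query, picture): "at" ([x, y, z] in m, in the coordinates of the camera as it stood for that picture, good to about 4 mm: the middle of the surface that is visible of it).
The state is a dict: "t": time; "q": joint angles; "qd": joint speeds; "joint_efforts": joint torques, N m; "eef_pos": TCP position; "ee_rot": TCP orientation; "force": force on the tool from outside, world axes, zero at the start; "moment": the same for the moment, N m; "width": finger opening in m; "gripper_force": force on a finger pad.
Only numpy, scipy, OpenCV 4.12 (cv2) and the standard library are available. Lean on these libraries where they do the work, as an engineer would, in place of code of your own. Each camera call takes 0.05 s, during which the arm holds its last target. There are 200 camera calls.

### The job

Uncouple the bench pump from its motor: with the red-handled drift punch from the white rack, drive the stuck spring pin down and right out of the slanting cross hole in the coupling sleeve, so that it drops into the pump's steel drip tray. Hang the punch back in the rack, and slide the sleeve back along the motor shaft until it is right off the pump shaft. Leave the other things on the bench where they are.

Things in the scene. Friction and masses are not known exactly. Their poses are not given: they have to be found in the camera images.
- pump: Bench pump set on a blue-grey 200 x 400 mm baseplate, fixed. Origin on the bench under the joint where motor and pump shaft butt; z up, y along the shafts towards the motor, x across. The motor is the end away from the robot, x points to the robot's right (yaw -1.5 to -0.9 rad). Shafts level, 28 mm diameter, axis 105 mm above the bench at x = 0. The drip tray lies between motor and pump.
- motor_top (a point): Top of the black terminal box on the motor, the set's highest point, 181 mm above the bench. The motor, 100 mm diameter, reaches from pump y = +109 to +246 mm.
- head_top (a point): Top of the brass hose barb on the pump's steel head, 176 mm above the bench at pump y = -117 mm. Bearing bracket and head (86 mm diameter) reach from pump y = -57 to -155 mm.
- pin: Spring pin, bright metal, 10 mm diameter, 50 mm long. Origin at mid-length, z along it to the upper end (tail). Starts stuck in the cross hole of sleeve and pump shaft, its lower end 3 mm proud, its tail 3 mm under the mouth. Goes out downwards only, pushed along its axis: resists with a steady 9 to 16 N for about 30 mm, then drops out into the tray by itself.
- bore_mouth (a point): Centre of the cross hole's upper mouth, on the sleeve's round face in a brass bush, at pump y = -20 mm. The hole's axis lies across the shaft through the shaft's axis, 35 degrees from vertical, the mouth leaning to pump -x. 12.5 mm wide; 11 mm down it funnels to 10 mm through the shaft; 50 mm from mouth to mouth. Axes as the pump's.
- punch: Drift punch, 0.12 kg. Red grip 16 mm diameter over a red flange 30 mm diameter, 4 mm thick; below it a 12 mm shank 35 mm long, then the 6 mm drift with rounded tip, 60 mm long. Origin on the axis at the flange's underside, z up to the grip (z = +4 to +49 mm); drift tip at z = -95 mm. Starts hanging upright in the rack, flange on the rack's top.
- punch_tip (a point): End of the punch's drift.
- rack: White bench rack, fixed, 160 (x) x 56 (y) x 110 mm high. Origin on the bench under its centre, z up. Four 20 mm holes through the 8 mm top plate on y = 0 at x = +52, +15, -22, -59 mm; 96 mm clear below the plate. The punch hangs at +52, a nut driver at -59, the others are empty. Stands to the left or the right of the pump (the bottle on the other side).
- sleeve (a joint): Slide of the coupling sleeve along the shafts, m: 0 coupled, as at the start; grows towards the motor (pump +y), stop at 0.056. Locked by the pin (play 1 mm); without it, slides with about 3 N and stays where left. Off the pump shaft from 0.040 on.
- sleeve_mid (a point): Middle of the coupling sleeve, on the shafts' axis. Dark steel sleeve with a yellow ring, 50 mm diameter, 80 mm long; over the pump's origin at the start. Can be gripped from above, across the shaft. Axes as the pump's.
- tray_mid (a point): Centre of the floor of the steel drip tray under the coupling, 13 mm above the bench; inside 188 mm across (pump x) by 150 mm along the shaft (pump y), rim 36 mm above the bench.
- bottle: Bystander: amber bottle with teal cap, 70 mm diameter, 138 mm high, origin under its centre.
- guard: Bystander: the coupling's orange sheet guard, lifted off, 117 x 130 x 73 mm, origin under its centre.
- beaker: Bystander: glass beaker 70 mm wide, 90 mm high, origin under its centre.
- nut_driver: Bystander: yellow-handled nut driver hanging in the rack; origin under the handle on the rack's top, handle 26 mm diameter, 75 mm high.
Things that resemble listed ones, but are neither listed nor needed, are in the scene too. There is more than one size of the punch; the job needs the largest.

How it is judged:
On the way, in this order (a step that is already met when the one before it is completed fails the run):
1. the punch drives the pin down its hole (contact force between punch and pin above 3 N and distance of pin from where it was at the start of the episode above 0.008 m), for 0.05 s.
2. the pin is out and lies in the drip tray (x of pin in the frame of pump between -0.097 and 0.097 m and y of pin in the frame of pump between -0.051 and 0.105 m and z of pin in the frame of pump below 0.04 m), for 0.2 s.
3. the sleeve is slid back off the pump shaft (value of joint sleeve above 0.04 m), for 0.2 s.
At the end, for the whole second after the job is handed in: The pin lies still inside the rim of the drip tray; the sleeve stands at least 40 mm back from its coupled place, clear of the pump shaft; the punch hangs still and upright (within 0.1 rad) in a hole of the rack, its flange down on the top plate (within 4 mm) (all of step 2 and linear speed of each of pin, punch below 0.03 m/s and value of joint sleeve above 0.04 m and x of punch in the frame of rack between -0.07 and 0.07 m and y of punch in the frame of rack between -0.009 and 0.009 m and z of punch in the frame of rack between 0.106 and 0.114 m and angle between punch's own z axis and vertical below 0.1 rad); the robot touches nothing.
It fails at once if a bystander (bottle, guard, beaker, nut driver) is shifted by more than 30 mm (distance of any of bottle, guard, beaker, nut_driver from where it was at the start of the episode above 0.03 m).
It also fails if it takes over 72 s, if anything falls off the work surface, if the arm or the gripper's body presses on something with over 40 N, if the wrist force passes 120 N, or if a joint passes its speed limit or range.

## Working session

There is one attempt and no reset: what is moved stays moved. The work goes in short steps, Python scripts to look and compute and a tool call to move; the robot and the scene stay as the last step left them, time stands still between calls to the robot, and variables do not carry over. Pictures are saved under pics/ and viewed, at most 10 in all, crops included, and the job is handed in when it is done.

Besides the shell and the picture viewer there is one more tool, called after ">>>" in YAML: its name, and indented under it one key for each argument. servo_tool: Moves the arm, as the interface text tells. Its arguments: {"type":"object","properties":{"deltas":{"type":"array","items":{"type":"array","items":{"type":"number"}}},"squeeze":{"type":"number"}},"required":["deltas"]}

```bash
mkdir -p pics; cat > h.py <<'E'
import numpy as np,cv2
from scipy.spatial.transform import Rotation as R
from station import arm
def pose(p):
    o=np.array(p["orientation"],float)
    return (o if o.shape==(3,3) else R.from_euler('xyz',o).as_matrix() if o.size==3 else R.from_quat(o).as_matrix()),np.array(p["position"])
def look(cam,names):
    p=arm.grab_frame(cam);M,t=pose(p);out={}
    for n in names:
        out[n]=[(np.round(M@np.array(d["at"])+t,4),round(d["conf"],2)) for d in arm.recognise(n,p)[:4]]
    return p,out
def proj(p,X):
    M,t=pose(p);c=M.T@(np.array(X)-t);K=p["K"];return (K@(c/c[2]))[:2]
def ray(p,u,v):
    M,t=pose(p);return t,M@(np.linalg.inv(p["K"])@np.array([u,v,1.]))
def onz(p,u,v,z):
    t,d=ray(p,u,v);return t+d*(z-t[2])/d[2]
E
python3 - <<'E'
from h import *
s=arm.get_state();print(s)
N=["pump","motor_top","head_top","bore_mouth","punch","rack","sleeve_mid","tray_mid","bottle","guard","beaker","nut_driver","pin"]
ims=[]
for c in("scene","top"):
    p,o=look(c,N);print(c,np.round(p["position"],3),p["orientation"],p["K"])
    for k,v in o.items():print(k,[(list(a),b,np.round(proj(p,a)).tolist()) for a,b in v])
    cv2.imwrite(f"pics/{c}0.png",p["color"][...,::-1])
E
```

```text
{'t': 0.0, 'q': array([ 1.47512417e+00,  3.59390562e-01,  1.10900415e-02, -3.15041888e-04,
       -1.22406284e+00, -2.88117346e-01]), 'qd': array([ 3.52221167e-04, -3.90614875e-04, -1.37065813e-03,  4.36048801e-04,
        2.11098148e-04, -8.51203881e-05]), 'joint_efforts': array([ 2.09843631e-03, -5.82705474e+01,  2.93064952e+01,  6.99726373e+00,
        7.04070000e-03, -1.56944425e-04]), 'eef_pos': array([0.25257597, 0.62541229, 0.19064023]), 'ee_rot': array([ 3.14000606e+00, -1.61353747e-04, -3.83896665e-01]), 'force': array([ 0.77820464, -0.06336688,  0.24822523]), 'moment': array([1.22726475e-07, 4.59714496e-02, 2.26390133e-02]), 'gripper_force': 0.0, 'width': 0.08762291527835145}
scene [1.247 0.425 0.718] [-2.19694713 -0.00458247  2.10144615] [[366.17741768   0.         262.53013258]
 [  0.         366.17741768 188.47110745]
 [  0.           0.           1.        ]]
pump [([np.float64(0.676), np.float64(-0.0236), np.float64(0.0653)], 0.84, [224.0, 229.0])]
motor_top [([np.float64(0.6736), np.float64(-0.0213), np.float64(0.0603)], 0.58, [226.0, 230.0])]
head_top [([np.float64(0
[... 2436 characters left out ...]
-0.0557), np.float64(0.0114)], 0.87, [278.0, 188.0])]
bottle [([np.float64(0.4373), np.float64(-0.354), np.float64(0.1008)], 0.86, [370.0, 224.0]), ([np.float64(0.5391), np.float64(-0.0709), np.float64(0.1259)], 0.35, [285.0, 195.0])]
guard [([np.float64(0.6798), np.float64(-0.3134), np.float64(0.0713)], 0.62, [352.0, 155.0])]
beaker [([np.float64(0.6566), np.float64(0.3898), np.float64(0.0428)], 0.56, [153.0, 167.0]), ([np.float64(0.4383), np.float64(-0.3548), np.float64(0.1005)], 0.55, [370.0, 224.0]), ([np.float64(0.495), np.float64(0.3453), np.float64(0.1169)], 0.37, [160.0, 211.0])]
nut_driver [([np.float64(0.5688), np.float64(-0.0507), np.float64(0.0122)], 0.57, [277.0, 190.0])]
pin []
```

```bash
python3 - <<'E'
import cv2
a=cv2.imread("pics/scene0.png");b=cv2.imread("pics/top0.png")
cv2.imwrite("pics/s0x.png",cv2.resize(a[120:330,110:440],None,fx=2.4,fy=2.4,interpolation=3))
cv2.imwrite("pics/t0x.png",cv2.resize(b[130:270,125:395],None,fx=2.9,fy=2.9,interpolation=3))
E
```

```text
(no output)
```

View pics/s0x.png

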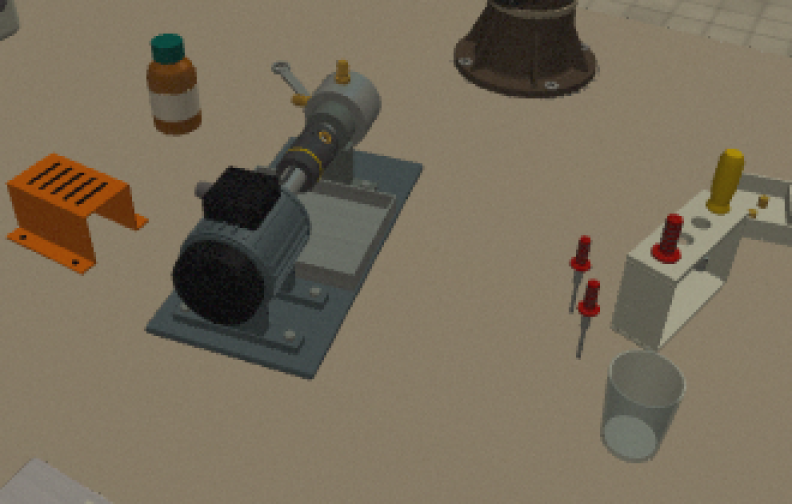

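View pics/t0x.png

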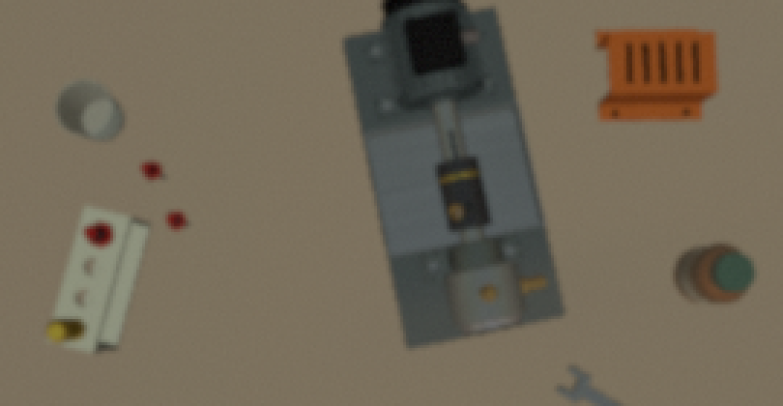

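The red punches are at scene px (388,221) in the white rack, and (352,232) and (354,248) standing on the bench. The one hanging in the rack's end hole, opposite the yellow nut driver, fits the description and is the largest. I'll confirm it in a close-up. The pump runs from the head (near the robot) to the motor (far), and the bush is at top px (282,203).

```bash
python3 - <<'E'
from h import *
S=arm.grab_frame("scene");T=arm.grab_frame("top")
s=lambda x,y:(x/2.4+110,y/2.4+120); t=lambda x,y:(x/2.9+125,y/2.9+130)
def tri(a,b):
    p,d=ray(S,*s(*a));q,e=ray(T,*t(*b));d/=np.linalg.norm(d);e/=np.linalg.norm(e)
    k=np.linalg.lstsq(np.c_[d,-e],q-p,rcond=None)[0];A=p+d*k[0];B=q+e*k[1];return np.round((A+B)/2,4),round(np.linalg.norm(A-B),4)
print("flange",tri((667,254),(100,236)))
print("barb",tri((342,64),(488,293)))
print("mouth",tri((324,138),(456,212)))
print("box",tri((241,184),(437,42)))
for n,xy,z in(("flange",(100,236),.114),("h2",(89,267),.11),("h3",(81,298),.11),("mouth",(456,212),.125),("barb",(488,293),.176),("box",(437,42),.181)):print(n,np.round(onz(T,*t(*xy),z),4))
for n,xy,z in(("flange",(667,254),.112),("h2",(687,239),.11),("h3",(702,222),.11),("mouth",(324,138),.125),("barb",(342,64),.176)):print(n,np.round(onz(S,*s(*xy),z),4))
g=[]
for n in("motor_top","sleeve_mid","punch"):pass
p=cv2.resize(S["color"][170:290,330:440],None,fx=5,fy=5,interpolation=3);cv2.imwrite("pics/cand.png",p[...,::-1])
E
```

```text
flange (array([0.4942, 0.3491, 0.1076]), np.float64(0.0014))
barb (array([ 0.4201, -0.0919,  0.1702]), np.float64(0.0014))
mouth (array([ 0.5126, -0.0619,  0.1216]), np.float64(0.0002))
box (array([ 0.6973, -0.0422,  0.1799]), np.float64(0.0007))
flange [0.4939 0.3467 0.114 ]
h2 [0.4589 0.36   0.11  ]
h3 [0.4237 0.3687 0.11  ]
mouth [ 0.5124 -0.0618  0.125 ]
barb [ 0.4197 -0.0908  0.176 ]
box [ 0.6972 -0.0424  0.181 ]
flange [0.4992 0.3502 0.112 ]
h2 [0.462  0.3619 0.11  ]
h3 [0.425  0.3689 0.11  ]
mouth [ 0.5167 -0.0591  0.125 ]
barb [ 0.4291 -0.087   0.176 ]
```

View pics/cand.png

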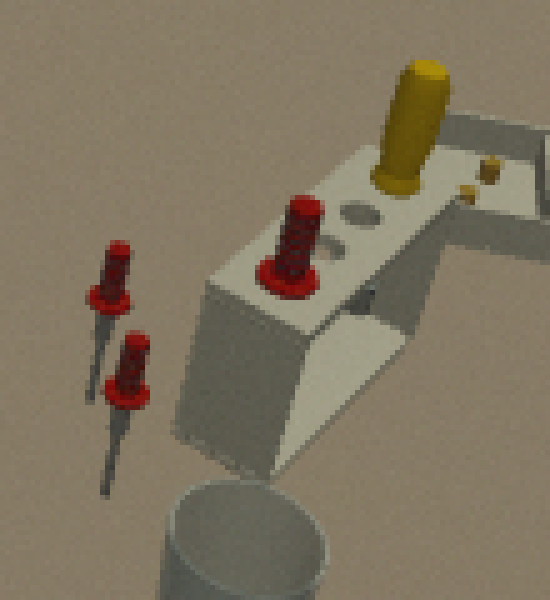

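The crop shows it clearly. The punch in the rack (crop (290,250)) has the bigger flange and grip, and the two loose ones at (110,280) and (130,370) are visibly thinner. I'll take the rack one.

```bash
cat >> h.py <<'E'
def to(pos,rot=None,s=None):
    """remaining shift (mm, tool axes now) and turn (deg, tool axes) to a target"""
    s=s or arm.get_state();M=R.from_euler('xyz',s["ee_rot"])
    d=M.inv().apply(np.array(pos)-s["eef_pos"])*1000
    r=(M.inv()*rot).as_rotvec(degrees=True) if rot is not None else np.zeros(3)
    return np.round(d,1),np.round(r,1)
def down(yaw): return R.from_euler('xyz',[np.pi,0,yaw])
E
python3 -c "
from h import *
print(to([.495,.348,.23],down(-.28)))"
```

```text
(array([328.6, 166.9, -38.4]), array([ 0. ,  0. , -5.9]))
```

>>> servo_tool:
  deltas:
    - [-1,0,0,-20,0,0,0]
    - [-1,0,0,-18.4,0,0,0]
    - [-1,30,15,0,0,0,0]
    - [-1,30,15,0,0,0,0]
    - [-1,30,15,0,0,0,0]
    - [-1,30,15,0,0,0,0]
    - [-1,30,15,0,0,0,0]
    - [-1,30,15,0,0,0,0]
    - [-1,30,15,0,0,0,0]
    - [-1,30,15,0,0,0,0]
    - [-1,30,15,0,0,0,0]
    - [-1,30,15,0,0,0,0]
    - [-1,28.6,16.9,0,0,0,0]
    - [-1,0,0,0,0,0,-3]
    - [-1,0,0,0,0,0,-2.9]
    - [-1,0,0,0,0,0,0]
    - [-1,0,0,0,0,0,0]

```text
t: 2.92
eef_pos: [0.495, 0.348, 0.23]
ee_rot: [-3.141, -0.0, -0.283]
force: [-0.3, 0.2, 0.5]
width: 0.0878
gripper_force: 0.0
```

```bash
cat >> h.py <<'E'
def fproj(p,X):
    M,t=pose(p);c=M.T@(np.array(X)-t);th=np.arctan2(np.hypot(c[0],c[1]),c[2]);a=np.arctan2(c[1],c[0]);K=p["K"]
    return np.array([K[0,2]+K[0,0]*th*np.cos(a),K[1,2]+K[1,1]*th*np.sin(a)])
def fonz(p,u,v,z):
    M,t=pose(p);K=p["K"];x=(u-K[0,2])/K[0,0];y=(v-K[1,2])/K[1,1];r=np.hypot(x,y)
    d=M@np.array([np.sin(r)*x/r,np.sin(r)*y/r,np.cos(r)]);return t+d*(z-t[2])/d[2]
E
python3 - <<'E'
from h import *
s=arm.get_state();print(s["eef_pos"],s["ee_rot"],s["q"])
p,o=look("wrist",["punch","rack","nut_driver"]);print(o,p["K"][0],p["position"],p["orientation"])
for X in([.495,.348,.159],[.495,.348,.114],[.4589,.36,.11],[.4237,.3687,.11]):print(fproj(p,X))
cv2.imwrite("pics/w1.png",cv2.resize(p["color"][...,::-1],None,fx=1.5,fy=1.5))
E
```

```text
[0.4950284  0.34797494 0.23001215] [-3.14149846e+00 -1.98666941e-05 -2.82617026e-01] [ 9.35224410e-01  2.22420500e-01 -9.00706416e-02 -1.46286083e-05
 -1.25820993e+00  3.52959390e-01]
{'punch': [(array([0.5184, 0.2692, 0.074 ]), 0.65), (array([0.5036, 0.3448, 0.1252]), 0.6)], 'rack': [(array([0.4609, 0.3521, 0.1092]), 0.95)], 'nut_driver': [(array([0.4013, 0.3717, 0.1776]), 0.8), (array([0.6601, 0.3816, 0.0482]), 0.45)]} [297.31863964   0.         259.90772703] [0.5728727  0.32422224 0.42327171] [ 2.83848916e+00  7.05669609e-04 -1.85238455e+00]
[258.81599771 194.26092205]
[258.9929478  181.94060987]
[257.71005025 213.69708158]
[259.00936141 242.51698969]
```

View pics/w1.png

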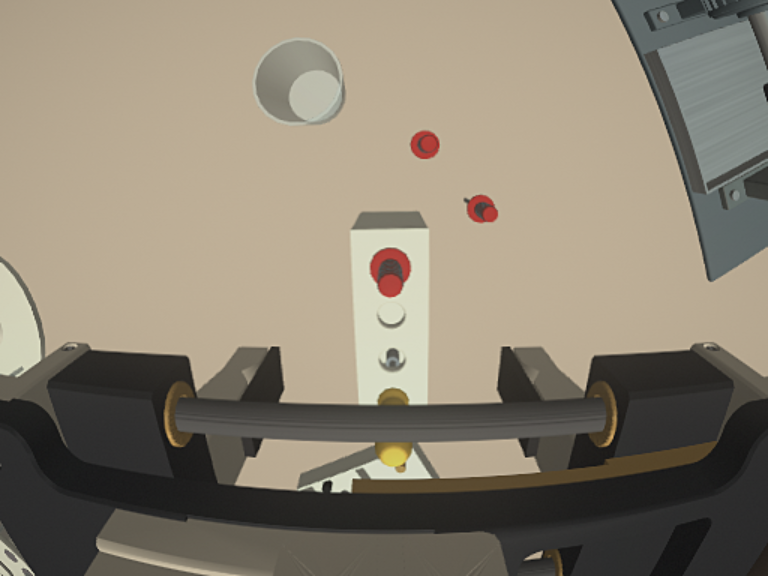

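The wrist view shows the punch's flange at (260,178.5) and grip top at (260,190.7) in raw px. That's about 4 mm further along tool x than assumed. The small red punches stand clear on the right.

```bash
python3 - <<'E'
from h import *
p=arm.grab_frame("wrist")
print(fonz(p,260,178.5,.114),fonz(p,260,190.7,.159),fonz(p,260.5,209.5,.11),fonz(p,261,238.5,.11))
a=fonz(p,260,179,.114);b=fonz(p,260,190.7,.159);m=(a+b)/2;m[2]=.118;print(m,to(m))
E
```

```text
[0.49803341 0.34637929 0.114     ] [0.49768379 0.346465   0.159     ] [0.46252649 0.35600429 0.11      ] [0.42773906 0.36537518 0.11      ]
[0.49759286 0.34649854 0.118     ] (array([  3.3,   1.1, 112. ]), array([0., 0., 0.]))
```

>>> servo_tool:
  deltas:
    - [-1,3,1,23,0,0,0]
    - [-1,0,0,30,0,0,0]
    - [-1,0,0,30,0,0,0]
    - [-1,0,0,20,0,0,0]
    - [-1,0,0,10,0,0,0]
    - [-1,0,0,0,0,0,0]
    - [1,0,0,0,0,0,0]
    - [1,0,0,0,0,0,0]
    - [1,0,0,0,0,0,0]
    - [1,0,0,0,0,0,0]
    - [1,0,0,0,0,0,0]
    - [1,0,0,0,0,0,0]
    - [1,0,0,0,0,0,0]
    - [1,0,0,0,0,0,0]
  squeeze: 50

```text
t: 4.33
eef_pos: [0.4976, 0.3463, 0.1171]
ee_rot: [-3.141, -0.0, -0.281]
force: [-0.1, -1.0, 0.0]
width: 0.04
gripper_force: 0.0
```

>>> servo_tool:
  deltas:
    - [1,0,0,0,0,0,0]
    - [1,0,0,0,0,0,0]
    - [1,0,0,0,0,0,0]
    - [1,0,0,0,0,0,0]
    - [1,0,0,0,0,0,0]
    - [1,0,0,0,0,0,0]
    - [1,0,0,0,0,0,0]
    - [1,0,0,0,0,0,0]

```text
t: 5.0
eef_pos: [0.4976, 0.3463, 0.117]
ee_rot: [-3.142, -0.0, -0.281]
force: [0.1, 0.2, -1.0]
width: 0.0137
gripper_force: 50.0
```

```bash
python3 - <<'E'
from h import *
T=arm.grab_frame("top");t=lambda x,y:(x/2.9+125,y/2.9+130)
c=[onz(T,*t(*q),.012)[:2] for q in((345,38),(407,347),(495,10),(565,315))]
for a,b in((c[0],c[1]),(c[2],c[3])):print(a,b,np.linalg.norm(a-b),np.arctan2(a[1]-b[1],a[0]-b[0])-np.pi/2)
print(np.arctan2(*(c[3]-c[1])[::-1]),np.linalg.norm(c[3]-c[1]))
# other: barb & motor centre
E
```

```text
[0.74509751 0.06552231] [ 0.35686017 -0.00434918] 0.39447466146085003 -1.3927314013642313
[ 0.77744689 -0.1254899 ] [ 0.3918661  -0.19927468] 0.3925770478002403 -1.3817219796977234
-1.39310421997361 0.1980438497210605
```

>>> servo_tool:
  deltas:
    - [1,0,0,-10,0,0,0]
    - [1,0,0,-25,0,0,0]
    - [1,0,0,-25,0,0,0]
    - [1,0,0,-25,0,0,0]
    - [1,0,0,-25,0,0,0]
    - [1,0,0,-30,0,0,0]
    - [1,0,0,-30,0,0,0]
    - [1,0,0,-30,0,0,0]
    - [1,0,0,0,0,0,0]

```text
t: 5.8
eef_pos: [0.4997, 0.3472, 0.3248]
ee_rot: [-3.133, -0.006, -0.281]
force: [0.4, 0.6, 0.7]
width: 0.0131
gripper_force: 50.0
```

```bash
cat >> h.py <<'E'
yaw=-1.389
xd=np.array([np.cos(yaw),np.sin(yaw),0]);yd=np.array([-np.sin(yaw),np.cos(yaw),0]);a=np.radians(35)
d=np.sin(a)*xd-np.cos(a)*np.array([0,0,1]);RT=R.from_matrix(np.c_[yd,np.cross(d,yd),d])
Mo=np.array([.5145,-.0605,.1255])
E
python3 - <<'E'
from h import *
print(Mo-d*.142); print(to(Mo-d*.142,RT)); print(RT.as_euler('xyz'))
E
```

```text
[0.49977451 0.01960563 0.24181959]
(array([ 90.3, 315.4,  80.9]), array([-34.7,   7.7, -25.8]))
[2.53072742e+00 2.22044605e-16 1.81796327e-01]
```

>>> servo_tool:
  deltas:
    - [1,9,31.5,0,0,0,-4.5]
    - [1,6.5,32,0,0,0,-4.5]
    - [1,4,32.5,0,0,0,-4.5]
    - [1,1.5,32.5,0,0,0,-4.5]
    - [1,-1,32.5,0,0,0,-4.5]
    - [1,-3.5,32.5,0,0,0,-4.0]
    - [1,-6,32,0,0,0,0]
    - [1,-6,32,0,0,0,0]
    - [1,-6,32,0,0,0,0]
    - [1,-6,32,0,0,0,0]
    - [1,0,0,0,-5,0,0]
    - [1,0,0,0,-5,0,0]
    - [1,0,0,0,-5,0,0]
    - [1,0,0,0,-5,0,0]
    - [1,0,0,0,-5,0,0]
    - [1,0,0,0,-5,0,0]
    - [1,0,0,0,-5,0,0]
    - [1,0,0,0,0,0,0]
    - [1,0,0,0,0,0,0]

```text
t: 7.38
eef_pos: [0.4968, 0.0209, 0.3164]
ee_rot: [2.53, 0.002, 0.184]
force: [0.3, 0.5, -1.0]
width: 0.0135
gripper_force: 50.0
```

```bash
python3 - <<'E'
from h import *
print(to(Mo-d*.142,RT),arm.get_state()["q"])
E
```

```text
(array([  2.8, -41.3,  62. ]), array([0. , 0. , 0.1])) [ 0.84475879  0.07071737 -0.42577424  0.47078394 -1.49172811  0.77128493]
```

Orientation matches. I'll descend to 40 mm above the mouth and look.

>>> servo_tool:
  deltas:
    - [1,1,-14,15,0,0,0]
    - [1,1,-14,16,0,0,0]
    - [1,1,-13,16,0,0,0]
    - [1,0,0,15,0,0,0]
    - [1,0,0,0,0,0,0]
    - [1,0,0,0,0,0,0]

```text
t: 7.88
eef_pos: [0.5006, 0.0181, 0.2435]
ee_rot: [2.532, -0.001, 0.18]
force: [-0.2, 0.2, 0.0]
width: 0.0136
gripper_force: 50.0
```

```bash
python3 - <<'E'
from h import *
s=arm.get_state();Rt=R.from_euler('xyz',s["ee_rot"]);tip=s["eef_pos"]+Rt.apply([0,0,.102]);print(s["eef_pos"],s["ee_rot"],tip)
p,o=look("wrist",["punch_tip","bore_mouth","sleeve_mid"]);print(o)
print("tip",fproj(p,tip),"mouth",fproj(p,Mo),"mouth below",fproj(p,Mo+d*.05))
for n in("bore_mouth","punch_tip"):
  for X,_ in o[n]:print(n,fproj(p,X))
u,v=fproj(p,Mo).astype(int);print(u,v)
x0,y0=max(u-80,0),max(v-60,0);c=p["color"][y0:y0+120,x0:x0+160];print(x0,y0)
cv2.imwrite("pics/w2.png",cv2.resize(c[...,::-1],None,fx=5,fy=5,interpolation=3))
p2,o=look("top",["punch_tip","bore_mouth"]);print(o)
p3,o=look("scene",["punch_tip","bore_mouth"]);print(o)
E
```

```text
[0.50058127 0.0181488  0.24348338] [ 2.53183563e+00 -6.46394610e-04  1.80103691e-01] [ 0.51109791 -0.03930887  0.1598651 ]
{'punch_tip': [(array([0.5049, 0.031 , 0.2527]), 0.76), (array([ 0.6801, -0.3005,  0.0714]), 0.38)], 'bore_mouth': [(array([ 0.5361, -0.061 ,  0.1234]), 0.61)], 'sleeve_mid': [(array([ 0.5412, -0.0549,  0.1272]), 0.87), (array([ 0.5164, -0.0637,  0.1205]), 0.27)]}
tip [259.09336052 185.35517766] mouth [257.4098598 176.5071261] mouth below [257.78874401 167.57775248]
bore_mouth [259.47182369 157.8928791 ]
punch_tip [251.62298047 223.13033752]
punch_tip [361.15393551  88.49412336]
257 176
177 116
{'punch_tip': [(array([0.6553, 0.3888, 0.0435]), 0.64), (array([ 0.5366, -0.067 ,  0.1262]), 0.18)], 'bore_mouth': [(array([ 0.5353, -0.0702,  0.1282]), 0.8), (array([0.3805, 0.3572, 0.0062]), 0.45)]}
{'punch_tip': [(array([0.5062, 0.0224, 0.2442]), 0.76), (array([0.5845, 0.303 , 0.0744]), 0.68), (array([0.5206, 0.2732, 0.0762]), 0.62)], 'bore_mouth': [(array([ 0.5517, -0.0589,  0.1205]), 0.96), (array([0.508 , 0.0259, 0.2463]), 0.47)]}
```

View pics/w2.png

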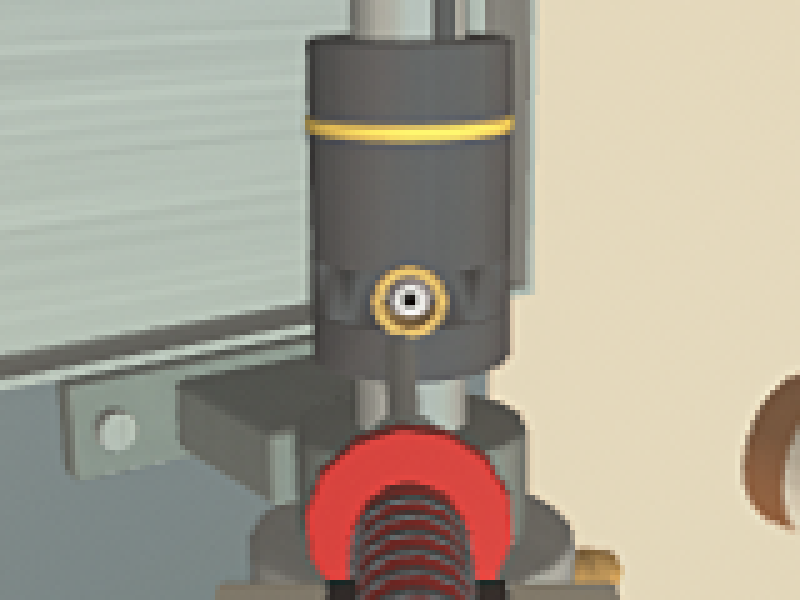

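The wrist crop shows the bush with the pin's tail inside at raw (259,176). The drift's tip is at about (257.4,183) raw, roughly 1.3 mm too far left. I'll correct that, advance, and look again from close by.

>>> servo_tool:
  deltas:
    - [1,0,1.3,10,0,0,0]
    - [1,0,0,10,0,0,0]
    - [1,0,0,10,0,0,0]
    - [1,0,0,0,0,0,0]
    - [1,0,0,0,0,0,0]

```text
t: 8.8
eef_pos: [0.5033, -0.0003, 0.2182]
ee_rot: [2.53, 0.002, 0.181]
force: [-0.3, -0.2, -1.2]
width: 0.0133
gripper_force: 50.0
```

```bash
python3 - <<'E'
from h import *
s=arm.get_state();Rt=R.from_euler('xyz',s["ee_rot"]);tip=s["eef_pos"]+Rt.apply([0,0,.102]);print(s["eef_pos"],s["ee_rot"],tip,s["force"])
print("tip rel mouth, tool axes mm",Rt.inv().apply(tip-Mo)*1e3)
ims=[]
for n,f in(("wrist",fproj),("scene",proj),("top",proj)):
  p=arm.grab_frame(n);m=f(p,Mo);print(n,"mouth",m,"tip",f(p,tip), "tip+1x",f(p,tip+Rt.apply([.001,0,0]))-f(p,tip),"+1y",f(p,tip+Rt.apply([0,.001,0]))-f(p,tip),"+1z",f(p,tip+Rt.apply([0,0,.001]))-f(p,tip))
  x0,y0=int(m[0])-16,int(m[1])-20;print(x0,y0);ims.append(cv2.resize(p["color"][y0:y0+40,x0:x0+32,::-1],None,fx=8,fy=8,interpolation=3))
cv2.imwrite("pics/c3.png",np.hstack(ims))
E
```

```text
[ 5.03330019e-01 -2.60139684e-04  2.18213534e-01] [2.52954292e+00 1.55237831e-03 1.80749001e-01] [ 0.51373751 -0.05793247  0.13472948] [-0.26341714 -0.22042059 -1.15927554]
tip rel mouth, tool axes mm [-0.30283633  3.12309416 -9.08358651]
wrist mouth [256.18984872 182.81212304] tip [259.11670643 185.36707484] tip+1x [ 2.83324710e-04 -9.39368471e-01] +1y [0.97346942 0.00115489] +1z [ 0.00330598 -0.25683718]
240 162
scene mouth [245.00154919 176.84311555] tip [245.82268099 174.30893425] tip+1x [-0.13150342  0.18149612] +1y [-0.26861606 -0.22162642] +1z [-0.17876161  0.19819731]
229 156
top mouth [281.84775911 202.47051652] tip [281.23991018 202.48689634] tip+1x [-0.06301406 -0.29797742] +1y [ 0.25460987 -0.06438378] +1z [ 0.15691351 -0.01399858]
265 182
```

View pics/c3.png

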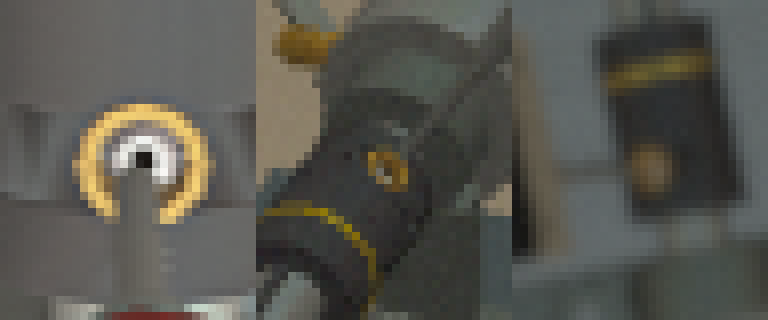

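```bash
python3 - <<'E'
from h import *
p=arm.grab_frame("wrist")["color"].astype(int)
for r in range(173,196):print(r,' '.join("%3d%s"%(v.mean(),'y' if v[0]-v[2]>50 else ' ') for v in p[r,247:270]))
E
```

```text
173  94   95   97   98   99  100  102  101  100  102  102  102  103  102  102  103  103  101  102  102  102  102  102 
174  94   95   96   98  100  101  100  102  100  101  100  100  101  100  102  103  103  102  101  101  103  103  102 
175  95   95   96   97   99  101  100   98   95   90   88   89   90   93   97  100  102  101  101  101  102  103  104 
176  99   98  101  100  101   99   87  112y 134y 168y 185y 183y 173y 160y 136y 104   97  102  102  103  107  106  101 
177  94  102  102   90   91   84  132y 181y 188y 185y 185y 183y 181y 181y 187y 170y 115y  78   92  103  103   99   89 
178  98  100   99   95   82  132y 178y 180y 156y 125  116  123  134  137  173y 186y 167y 118y  92   99  100  103   95 
179 101   98   96   86  134y 177y 175y 129  102  112  127  137  142  138  136  169y 184y 170y 125y  92   97  104  100 
180 100   96   90   94  156y 185y 137   97  108  164  234  250  240  189  148  139  166y 186y 139y  87   93   99  101 
181 100   93   86  129y 173y 168y 122  108  192  246  196   93  201  236  191  129  141y 178y 158y 107   89   95  103 
182  96   91   76  131y 176y 
[... 935 characters left out ...]
   95   96   96   95   93   87   86   93   98  102   96  126  146y 120   97  101  104  102  102  102  102 
191  89   92   94   95   96   97   95   89   89   93   97  103  106  102  100  100  100  102  101  101  102  104  103 
192  91   93   93   94   96   97   95   90   88   92   98  102  106  104  101  101  101  102  102  103  104  103  103 
193  92   92   94   94   96   97   96   89   89   92   98  102  107  113  107  100  102  102  103  104  103  103  103 
194  92   93   93   94   96   97   94   89   89   92   98  103  106  102  101  102  103  104  103  102  102  102  101 
195  91   94   94   95   97   95   97   92   88   92   97  102  107  116  110  104  103  102  103  103  102  103  103
```

The bush centre is at raw (258,183.2) and the drift centre at about (256.4,185). I'll shift 1.5 mm along tool y, then feel in.

>>> servo_tool:
  deltas:
    - [1,0,1.5,0,0,0,0]
    - [1,0,0,3,0,0,0]
    - [1,0,0,3,0,0,0]
    - [1,0,0,2,0,0,0]
    - [1,0,0,0,0,0,0]

```text
t: 9.42
eef_pos: [0.5045, -0.0054, 0.2127]
ee_rot: [2.53, 0.001, 0.181]
force: [1.0, 0.4, -1.3]
width: 0.0137
gripper_force: 50.0
```

```bash
python3 - <<'E'
from h import *
p=arm.grab_frame("wrist")["color"].astype(int);print(to(Mo-d*.102,RT))
for r in range(176,200):print(r,' '.join("%3d%s"%(v.mean(),'y' if v[0]-v[2]>50 else ' ') for v in p[r,247:270]))
E
```

```text
(array([-0.3, -4.1,  1.8]), array([0., 0., 0.]))
176  96   98   99  101  101  100   98   96   93   91   92   97   97   99  101  102  102  102  102  103  103  103  103 
177  98  100  100   99   98   86   95  121y 153y 167y 163y 134y 113y 101   96  100  103  102  104  104  106  104   98 
178 101   94   96   94   98  161y 187y 185y 185y 184y 183y 181y 183y 180y 133y  95   98   94   99   89   86   85   75 
179 101   98   92   95  157y 186y 202y 176y 146y 141  135  154y 191y 194y 180y 131y  92   98  102  102   99   91   79 
180  98   95   95  154y 186y 164y 119  105  115  128  133  136  117  169y 190y 180y 132y  92   97   99  104   95   85 
181  93   84  149y 184y 165y 119   99  133  176  214  230  185  142  111  136y 177y 173y 125y  91   96  102  100   87 
182  90   94  156y 186y 160y 113  131  220  250  218  233  243  207  158  107  152y 188y 140y  85   93   98  100   93 
183  87  111  164y 174y 150  120  192  195  120   79   86  145  213  199  133  160y 186y 149y  96   89   95  103   98 
184  82  138y 176y 150y 123  123  228  185   73   85   91   92  147  183  130  109y 169y 165y 115  
[... 1103 characters left out ...]
   96   97   98   98   94   88   89   92   98  103  106  104  101  101  102  103  104  104  103  102  102 
195  94   95   95   97   97   96   99   93   88   92   97  102  106  114  109  103  104  104  104  103  103  101  102 
196  93   95   97   97   97   98  101   93   89   93   98  102  106  107  104  103  103  102  102  103  102  104  103 
197  94   94   96   95   96   98  101   93   88   92   98  102  107  106  102  103  102  102  104  103  104  103  102 
198  93   95   94   96   98  100  103   94   88   93   96  100  103  104  103  103  103  103  103  102  102  102  100 
199  93   93   94   97   99  101   99   92   92   95   98  101  103  105  107  106  104  103  103  102  102  101  100
```

>>> servo_tool:
  deltas:
    - [1,0.8,0,2,0,0,0]
    - [1,0,0,2,0,0,0]
    - [1,0,0,2,0,0,0]
    - [1,0,0,2,0,0,0]
    - [1,0,0,2,0,0,0]
    - [1,0,0,0,0,0,0]
  squeeze: 60

```text
t: 9.97
eef_pos: [0.5085, -0.0091, 0.2063]
ee_rot: [2.531, -0.004, 0.184]
force: [-0.2, 6.5, 7.9]
width: 0.0132
gripper_force: 60.1
```

```bash
python3 - <<'E'
from h import *
s=arm.get_state();print(to(Mo-d*.102,RT),s["force"],R.from_euler('xyz',s["ee_rot"]).inv().apply(s["force"]),s["width"])
E
```

```text
(array([-3.4, -4. , -6.2]), array([-0. , -0.2, -0. ])) [-0.18548487  6.53674515  7.92026305] [  1.04240395  -0.75883642 -10.18977771] 0.013218702582296444
```

>>> servo_tool:
  deltas:
    - [1,0,0,0,0,0,0]
    - [1,0,0,0,0,0,0]

```text
t: 10.13
eef_pos: [0.5084, -0.009, 0.2064]
ee_rot: [2.532, -0.004, 0.184]
force: [-0.7, 5.6, 7.6]
width: 0.0133
gripper_force: 60.1
```

```bash
python3 - <<'E'
from h import *
s=arm.get_state();print(to(Mo-d*.102,RT),s["force"],R.from_euler('xyz',s["ee_rot"]).inv().apply(s["force"]),s["width"])
p=arm.grab_frame("wrist")["color"];c=p[160:220,220:300,::-1];cv2.imwrite("pics/w4.png",cv2.resize(c,None,fx=8,fy=8,interpolation=3))
E
```

```text
(array([-3.3, -4. , -6.1]), array([-0. , -0.2, -0. ])) [-0.69147208  5.58639285  7.60733233] [ 0.3687052  -0.24733598 -9.45305798] 0.01331880694061361
```

View pics/w4.png

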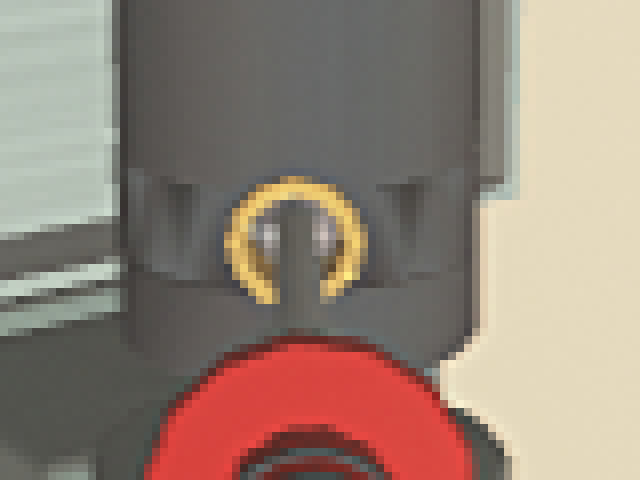

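The tip sits on the pin's tail inside the bush, slightly towards the upper side (crop (298,205) against the ring centre (296,240)). I'll shift back about 1.5 mm in x and drive.

>>> servo_tool:
  deltas:
    - [1,-0.8,0,1,0,0,0]
    - [1,-0.7,0,2,0,0,0]
    - [1,0,0,2,0,0,0]
    - [1,0,0,2,0,0,0]
    - [1,0,0,2,0,0,0]
    - [1,0,0,2,0,0,0]

```text
t: 10.68
eef_pos: [0.5088, -0.0149, 0.1978]
ee_rot: [2.532, -0.005, 0.185]
force: [-1.3, 8.2, 10.7]
width: 0.0132
gripper_force: 60.1
```

```bash
cat > st.py <<'E'
from h import *
s=arm.get_state();print(to(Mo-d*.102,RT),R.from_euler('xyz',s["ee_rot"]).inv().apply(s["force"]),s["width"],np.round(s["moment"],2))
E
python3 st.py
```

```text
(array([ -2.6,  -3.9, -16.4]), array([-0.1, -0.3, -0. ])) [  0.27379374  -0.62665685 -13.52442191] 0.013191175418790235 [2.11 0.36 0.04]
```

>>> servo_tool:
  deltas:
    - [1,0,0,2,0,0,0]
    - [1,0,0,2,0,0,0]
    - [1,0,0,2,0,0,0]
    - [1,0,0,2,0,0,0]
    - [1,0,0,2,0,0,0]

```text
t: 11.1
eef_pos: [0.5099, -0.0205, 0.1896]
ee_rot: [2.532, -0.005, 0.185]
force: [-1.5, 7.4, 10.5]
width: 0.0134
gripper_force: 60.1
```

```bash
python3 st.py
```

```text
(array([ -2.5,  -3.9, -26.4]), array([-0.1, -0.3, -0. ])) [ -0.05687066  -0.16705618 -12.97161401] 0.013423201562393594 [2.06 0.43 0.02]
```

>>> servo_tool:
  deltas:
    - [1,0,0,2,0,0,0]
    - [1,0,0,2,0,0,0]
    - [1,0,0,2,0,0,0]
    - [1,0,0,2,0,0,0]
    - [1,0,0,2,0,0,0]
    - [1,0,0,1,0,0,0]
    - [1,0,0,0,0,0,0]

```text
t: 11.68
eef_pos: [0.508, -0.0293, 0.1783]
ee_rot: [2.53, 0.001, 0.181]
force: [-0.3, 0.9, -0.5]
width: 0.0137
gripper_force: 60.0
```

```bash
python3 st.py
```

```text
(array([  0.7,  -4.2, -40.5]), array([0. , 0.1, 0. ])) [-0.18005703 -1.04288893 -0.15652964] 0.013731515512709373 [ 2.06  0.35 -0.  ]
```

The force dropped to zero, so the pin has let go. Backing out along the axis.

>>> servo_tool:
  deltas:
    - [1,0,0,-8,0,0,0]
    - [1,0,0,-10,0,0,0]
    - [1,0,0,-10,0,0,0]
    - [1,0,0,-12,0,0,0]
    - [1,0,0,-15,0,0,0]
    - [1,0,0,-20,0,0,0]
    - [1,0,0,-20,0,0,0]
    - [1,0,0,-20,0,0,0]
    - [1,0,0,-20,0,0,0]
    - [1,0,0,0,0,0,0]

```text
t: 12.52
eef_pos: [0.4959, 0.0506, 0.2931]
ee_rot: [2.534, -0.005, 0.184]
force: [0.9, 0.8, -0.0]
width: 0.0134
gripper_force: 60.0
```

```bash
python3 - <<'E'
from h import *
ims=[]
for n in("top","scene","wrist"):
  p,o=look(n,["pin"]);print(n,o,[(proj if n!="wrist" else fproj)(p,X) for X,_ in o["pin"]])
  (x,y)={"top":(240,160),"scene":(190,160),"wrist":(180,120)}[n]
  ims.append(cv2.resize(p["color"][y:y+100,x:x+88,::-1],None,fx=3,fy=3,interpolation=3))
cv2.imwrite("pics/c5.png",np.hstack(ims))
s=arm.get_state();print(s["eef_pos"],s["ee_rot"])
xr=np.array([np.cos(-.27),np.sin(-.27),0])
h=np.array([.4976,.3463,0]);h[2]=.3248;print(to(h,down(-.281)),s["q"])
E
```

```text
top {'pin': [(array([ 0.5351, -0.0697,  0.1248]), 0.32)]} [array([284.44264114, 196.22905263])]
scene {'pin': [(array([ 0.5175, -0.0643,  0.0229]), 0.45)]} [array([244.2105598 , 204.82517268])]
wrist {'pin': [(array([ 0.5185, -0.0679,  0.0209]), 0.72), (array([ 0.5978, -0.0315,  0.0199]), 0.67)]} [array([224.45597493, 153.45351965]), array([211.22149521, 101.9581643 ])]
[0.49409528 0.04689505 0.2888389 ] [2.53016706e+00 1.07858372e-03 1.81334513e-01]
(array([  57.4, -219.9, -198.2]), array([34.4, -8. , 25.7])) [ 0.88524449  0.10553175 -0.4435145   0.45524898 -1.46073544  0.71391597]
```

View pics/c5.png

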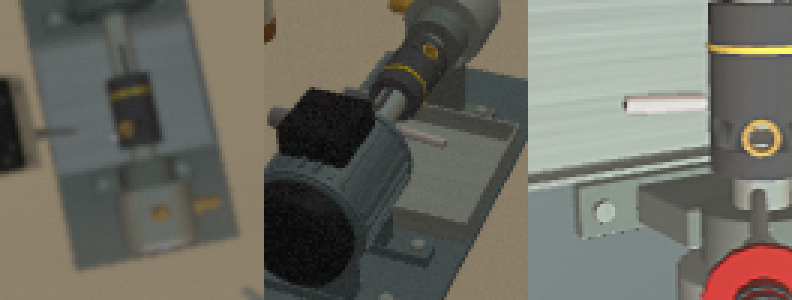

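The pin lies in the drip tray (scene crop (425,138), wrist crop (665,104)). Next I'll hang the punch back.

>>> servo_tool:
  deltas:
    - [1,0,0,-22,0,0,0]
    - [1,0,0,-23,0,0,0]
    - [1,0,0,0,5,0,0]
    - [1,0,0,0,5,0,0]
    - [1,0,0,0,5,0,0]
    - [1,0,0,0,5,0,0]
    - [1,0,0,0,5,0,0]
    - [1,0,0,0,5,0,0]
    - [1,0,0,0,5,0,0]
    - [1,0,0,0,0,0,4.5]
    - [1,0,0,0,0,0,4.5]
    - [1,0,0,0,0,0,4.5]
    - [1,0,0,0,0,0,4.5]
    - [1,0,0,0,0,0,4.5]
    - [1,0,0,0,0,0,4.0]
    - [1,0,0,0,0,0,0]
    - [1,0,0,0,0,0,0]

```text
t: 14.23
eef_pos: [0.4896, 0.0723, 0.3257]
ee_rot: [3.141, 0.001, -0.279]
force: [0.5, 0.2, -0.4]
width: 0.0128
gripper_force: 60.0
```

```bash
python3 - <<'E'
from h import *
print(to([.4976,.3463,.325],down(-.281)))
E
```

```text
(array([ -67.7, -265.6,    0.6]), array([0. , 0. , 0.1]))
```

>>> servo_tool:
  deltas:
    - [1,-8,-30,0,0,0,0]
    - [1,-8,-30,0,0,0,0]
    - [1,-8,-30,0,0,0,0]
    - [1,-8,-30,0,0,0,0]
    - [1,-8,-30,0,0,0,0]
    - [1,-8,-30,0,0,0,0]
    - [1,-8,-30,0,0,0,0]
    - [1,-8,-30,0,0,0,0]
    - [1,-3.7,-25.6,0,0,0,0]
    - [1,0,0,0,0,0,0]
    - [1,0,0,30,0,0,0]
    - [1,0,0,30,0,0,0]
    - [1,0,0,30,0,0,0]
    - [1,0,0,0,0,0,0]
    - [1,0,0,0,0,0,0]

```text
t: 15.48
eef_pos: [0.498, 0.3457, 0.2352]
ee_rot: [3.138, 0.001, -0.279]
force: [0.0, 0.4, 0.6]
width: 0.0132
gripper_force: 60.0
```

```bash
python3 - <<'E'
from h import *
print(to([.4976,.3463,.117],down(-.281)))
p=arm.grab_frame("wrist");tip=arm.get_state()["eef_pos"]-[0,0,.102];print(fproj(p,tip),fproj(p,[.4976,.3463,.11]))
c=p["color"][130:230,195:325,::-1];cv2.imwrite("pics/w6.png",cv2.resize(c,None,fx=5,fy=5,interpolation=3))
E
```

```text
(array([ -0.4,  -0.9, 118.2]), array([0.2, 0.1, 0.1]))
[257.4710777 185.0983178] [258.19865561 180.16333457]
```

View pics/w6.png

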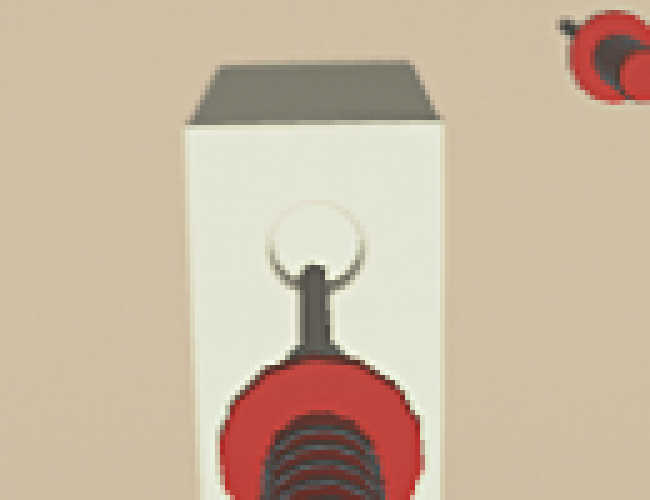

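The tip (crop (314,268)) is in line with the empty end hole (317,247). Lowering.

>>> servo_tool:
  deltas:
    - [1,0,-0.9,20,0,0,0]
    - [1,0,0,20,0,0,0]
    - [1,0,0,20,0,0,0]
    - [1,0,0,20,0,0,0]
    - [1,0,0,20,0,0,0]
    - [1,0,0,10,0,0,0]
    - [1,0,0,5,0,0,0]
    - [1,0,0,0,0,0,0]
    - [1,0,0,0,0,0,0]

```text
t: 16.28
eef_pos: [0.4995, 0.3483, 0.1228]
ee_rot: [-3.14, -0.001, -0.28]
force: [0.3, 0.1, -1.1]
width: 0.0136
gripper_force: 60.0
```

```bash
python3 - <<'E'
from h import *
s=arm.get_state();print(s["eef_pos"],s["force"],to([.4976,.3463,.117],down(-.281)))
E
```

```text
[0.49953788 0.34828954 0.12280204] [ 0.28884784  0.0743954  -1.09549206] (array([-1.3,  2.5,  5.8]), array([-0.1, -0.1,  0. ]))
```

>>> servo_tool:
  deltas:
    - [1,-1.3,2.5,1,0,0,0]
    - [1,0,0,2,0,0,0]
    - [1,0,0,1,0,0,0]
    - [1,0,0,0,0,0,0]
    - [1,0,0,0,0,0,0]

```text
t: 16.7
eef_pos: [0.4968, 0.3456, 0.1174]
ee_rot: [-3.141, -0.0, -0.281]
force: [0.2, -0.1, -1.1]
width: 0.0132
gripper_force: 60.0
```

>>> servo_tool:
  deltas:
    - [1,0,0,1,0,0,0]
    - [1,0,0,0.5,0,0,0]
    - [1,0,0,0,0,0,0]
    - [1,0,0,0,0,0,0]

```text
t: 17.03
eef_pos: [0.4973, 0.3461, 0.1167]
ee_rot: [-3.14, -0.001, -0.28]
force: [-2.1, -0.4, 4.7]
width: 0.0135
gripper_force: 60.0
```

Seated (4.7 N). Releasing slowly, then straight up.

>>> servo_tool:
  deltas:
    - [0.3,0,0,0,0,0,0]
    - [0,0,0,0,0,0,0]
    - [0,0,0,0,0,0,0]
    - [-0.3,0,0,0,0,0,0]
    - [-0.3,0,0,0,0,0,0]
    - [-0.3,0,0,0,0,0,0]
    - [-0.3,0,0,0,0,0,0]
    - [-0.3,0,0,0,0,0,0]
    - [-0.3,0,0,-10,0,0,0]
    - [-0.3,0,0,-20,0,0,0]
    - [-0.3,0,0,-30,0,0,0]
    - [-0.3,0,0,-30,0,0,0]
    - [-0.3,0,0,-30,0,0,0]
    - [-0.3,0,0,-30,0,0,0]
    - [-0.3,0,0,0,0,0,0]

```text
t: 18.28
eef_pos: [0.4992, 0.3471, 0.2737]
ee_rot: [-3.133, -0.006, -0.28]
force: [0.8, 1.3, 0.8]
width: 0.0569
gripper_force: 0.0
```

```bash
python3 - <<'E'
from h import *
s=arm.get_state();print(s["eef_pos"],s["width"])
p,o=look("scene",["punch"]);print(o);c=p["color"][190:270,340:430,::-1]
q=arm.grab_frame("wrist");c2=q["color"][130:230,200:312,::-1]
cv2.imwrite("pics/c7.png",np.hstack([cv2.resize(c,(450,400),interpolation=3),cv2.resize(c2,(340,400),interpolation=3)]))
# sleeve target: midway on axis
Or=Mo+.0143*xd+.02*yd;Or[2]=0;Or-=xd*-.0;print("origin",Or, "barb",Or-.117*yd)
print(to([.49,.2,.26],down(yaw+np.pi/2)))
E
```

```text
[0.49923897 0.34708033 0.27372955] 0.05688538351078049
{'punch': [(array([0.5034, 0.3487, 0.132 ]), 0.71), (array([0.5803, 0.2996, 0.0743]), 0.6), (array([ 0.6742, -0.0227,  0.0675]), 0.43)]}
origin [ 0.5367558  -0.07094841  0.        ] barb [ 0.4216839  -0.09210161  0.        ]
(array([ 34.1, 141.7,   6.1]), array([ -0.1,  -0. , -26.5]))
```

View pics/c7.png

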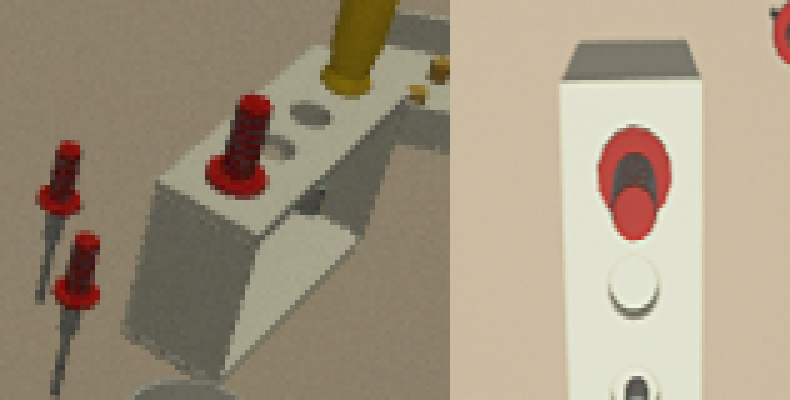

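The punch hangs flange-down in the end hole, as at the start (left crop (238,175)). Now the sleeve: turn, go over it and look with the wrist camera, using numbers only.

>>> servo_tool:
  deltas:
    - [-1,-3.1,30,0,0,0,0]
    - [-1,0,0,0,0,0,-5]
    - [-1,0,0,0,0,0,-5]
    - [-1,0,0,0,0,0,-5.5]
    - [-1,0,0,0,0,0,-5.5]
    - [-1,0,0,0,0,0,-5.5]
    - [-1,-3,32,0,0,0,0]
    - [-1,-3,32,0,0,0,0]
    - [-1,-3,32,0,0,0,0]
    - [-1,-3,32,0,0,0,0]
    - [-1,-3,32,0,0,0,0]
    - [-1,-3,32,0,0,0,0]
    - [-1,-3,32,0,0,0,0]
    - [-1,-3,32,0,0,0,0]
    - [-1,-3,32,0,0,0,0]
    - [-1,-3,32,0,0,0,0]
    - [-1,-3,32,0,0,0,0]
    - [-1,-3,30,0,0,0,0]
    - [-1,0,0,0,0,0,0]
    - [-1,0,0,0,0,0,0]

```text
t: 20.1
eef_pos: [0.5182, -0.0662, 0.2644]
ee_rot: [-3.142, 0.002, 0.179]
force: [-0.4, 0.5, 0.3]
width: 0.0875
gripper_force: 0.0
```

```bash
python3 - <<'E'
from h import *
s=arm.get_state();print(s["eef_pos"],s["width"],to([.532,-.074,.275],down(.182)))
p,o=look("wrist",["sleeve_mid","bore_mouth"]);print(o)
c=p["color"].astype(int);y=((c[...,0]-c[...,2])>70)&(c[...,0]-c[...,1]<60);y[:, :180]=0;y[:,340:]=0
n,l,st,ce=cv2.connectedComponentsWithStats(y.astype(np.uint8))
for i in range(1,n):
  if st[i,4]>8:print(st[i],ce[i],fonz(p,*ce[i],.13))
for Y in(-.04,-.02,.02,.04):
  X=np.array([.5372,-.0734,.13])+Y*yd;print(Y,fproj(p,X))
for r in (int(fproj(p,np.array([.5372,-.0734,.13])+.01*yd)[1]),):
  print(r,[int(v) for v in c[r,215:300].mean(1)])
E
```

```text
[ 0.51824076 -0.06616383  0.2644315 ] 0.08752218541436288 (array([ 12.1,  10.2, -10.6]), array([-0. ,  0.1, -0.2]))
{'sleeve_mid': [(array([ 0.5411, -0.0726,  0.1278]), 0.71)], 'bore_mouth': [(array([ 0.5375, -0.0749,  0.127 ]), 0.67)]}
[246 142  42   5 129] [266.54263566 144.3875969 ] [ 0.55653948 -0.06763763  0.13      ]
[249 172  13  14  99] [254.5959596  178.15151515] [ 0.51615218 -0.06138483  0.13      ]
[300 241  21  12 182] [309.17582418 246.23076923] [ 0.44273122 -0.14319423  0.13      ]
[260 258  16  11  72] [267.95833333 261.76388889] [ 0.41227138 -0.09672862  0.13      ]
-0.04 [268.24626416 196.15288752]
-0.02 [268.34848889 179.38307428]
0.02 [268.50448038 144.44519763]
0.04 [268.55447828 126.48980028]
153 [169, 169, 168, 169, 169, 168, 168, 167, 167, 168, 166, 167, 167, 167, 167, 166, 166, 165, 165, 165, 165, 165, 165, 165, 164, 165, 164, 164, 165, 168, 163, 118, 62, 74, 79, 83, 83, 86, 86, 87, 88, 88, 88, 90, 89, 89, 88, 89, 89, 90, 88, 89, 89, 91, 89, 90, 90, 88, 86, 89, 88, 87, 86, 86, 83, 80, 78, 77, 74, 73, 68, 59, 56, 167, 165, 162, 161, 162, 162, 161, 162, 161, 161, 160, 161]
```

>>> servo_tool:
  deltas:
    - [-1,12,9,0,0,0,0]
    - [-1,0,0,30,0,0,0]
    - [-1,0,0,30,0,0,0]
    - [-1,0,0,30,0,0,0]
    - [-1,0,0,30,0,0,0]
    - [-1,0,0,20,0,0,0]
    - [-1,0,0,20,0,0,0]
    - [-1,0,0,14,0,0,0]
    - [-1,0,0,0,0,0,0]
    - [-1,0,0,0,0,0,0]

```text
t: 21.08
eef_pos: [0.5321, -0.0705, 0.0913]
ee_rot: [3.141, 0.002, 0.183]
force: [0.3, 0.0, 0.7]
width: 0.0878
gripper_force: 0.0
```

```bash
python3 - <<'E'
from h import *
print(to([.532,-.0722,.088],down(.182)),arm.get_state()["force"])
E
```

```text
(array([-0.4,  1.6,  3.3]), array([0. , 0.1, 0.1])) [0.2702738  0.00861082 0.74008717]
```

>>> servo_tool:
  deltas:
    - [1,0,1.5,2,0,0,0]
    - [1,0,0,0,0,0,0]
    - [1,0,0,0,0,0,0]
    - [1,0,0,0,0,0,0]
    - [1,0,0,0,0,0,0]
    - [1,0,0,0,0,0,0]
    - [1,0,0,0,0,0,0]
    - [1,0,0,0,0,0,0]
    - [1,0,0,0,0,0,0]
    - [1,0,0,0,0,0,0]
    - [1,0,0,0,0,0,0]
  squeeze: 20

```text
t: 22.0
eef_pos: [0.5333, -0.0723, 0.0907]
ee_rot: [-3.141, -0.001, 0.182]
force: [-3.7, 5.7, 15.3]
width: 0.0246
gripper_force: 16.7
```

>>> servo_tool:
  deltas:
    - [1,0,0,0,0,0,0]

```text
t: 22.08
eef_pos: [0.5339, -0.0722, 0.0914]
ee_rot: [-3.142, -0.003, 0.182]
force: [-4.0, 5.2, 17.1]
width: 0.0227
gripper_force: 17.1
```

```bash
python3 - <<'E'
from h import *
s=arm.get_state();print(s["width"],s["force"],s["gripper_force"],s["eef_pos"])
p=arm.grab_frame("wrist");c=p["color"].astype(int)
P=s["eef_pos"];Rt=R.from_euler('xyz',s["ee_rot"])
for n,o in(("tipmid",(0,0,0)),("y+25",(0,.025,0)),("y-25",(0,-.025,0)),("x+10",(.01,0,-.019))):print(n,fproj(p,P+Rt.apply(o)))
for Y in(-.02,.02,.04):print(Y,fproj(p,np.array([.537,-.072,.13])+Y*yd))
g=c[170:330:6,180:340:4]
for i,r in enumerate(g):print(170+6*i,' '.join(('Y' if v[0]-v[2]>70 else ' ')+"%2d"%(v.mean()//3) for v in r))
E
```

```text
0.02273175458891842 [-4.04818842  5.20890507 17.13099094] 17.1029269695282 [ 0.53387453 -0.07219668  0.09135712]
tipmid [258.37921633 223.32328046]
y+25 [293.76554092 223.24871475]
y-25 [223.0390136  223.13596801]
x+10 [258.19845832 220.33295742]
-0.02 [258.65088104 273.0267463 ]
0.02 [258.64953733 211.58552323]
0.04 [258.66485151 176.48202196]
170  62  62  62  62  62  62  62  62  62  62  20  23  22  22  22  20  31  51  69  33  34  60  54  36  21  21  22  22  22  24  65  60  60  60  60  60  60  60  60  60
176  62  62  62  62  61  61  61  61  61  61  22  30  32  32  33  33  33  34  34  34  35  36  35  34  33  33  31  30  29  26  64  62  62  62  62  62  62  62  62  62
182  63  63  63  63  62  62  62  62  62  62  28  30  32  32  33  34  33  34  34  34  34  34  34  34  34  33  31  30  29  26  61  60  60  60  60  60  60  60  60  60
188  62  62  62  62  62  62  62  62  62  62  35  30  32  33  33  34  33  34  34  33  34  34  34  33  33  33  31  30  28  25  63  62  62  62  62  62  62  62  62  62
194  62  62  62  62  62  62  62  63  63  63  45  29  31  32  33  34  33  33  34  33  34  34  34  
[... 2974 characters left out ...]
  41  43  12 Y52  15  21  21  21  21  21  21
308  23  23  23  24  24  23  23  14  12  12  37  35  30  25  25  25  25  23  35  60  65  52  28  24  25  25  25  26  35  41  43  14  14  15  21  21  21  21  21  21
314  23  23  24  23  24  23  23  21  12  12  33  36  34  25  24  24  25  25  25  25  26  25  25  25  25  25  25  27  36  41  36  13  28  29  28  28  28  28  28  28
320  27  28  28  27  28  28  28  27  28  28  28  27  27  27  28  28  28  28  28  28  28  28  28  28  28  28  28  27  27  27  28  27  27  28  28  28  28  28  27  27
326  12  16  19  23  25  28  29  29  28  29  28  28  28  28  28  28  28  28  28  28  28  28  28  28  28  28  28  28  28  28  28  28  29  29  29  28  25  22  19  16
```

The width reads too small: the fingertips touch only the sleeve's upper flank, because the open fingers sit higher. I'll open, go lower and regrip.

>>> servo_tool:
  deltas:
    - [-1,0,0,0,0,0,0]
    - [-1,0,0,0,0,0,0]
    - [-1,0,0,0,0,0,0]
    - [-1,0,0,0,0,0,0]
    - [-1,0,0,0,0,0,0]
    - [-1,0,0,0,0,0,0]
    - [-1,0,0,0,0,0,0]
    - [-1,0,0,0,0,0,0]
    - [-1,0,0,5,0,0,0]
    - [-1,0,0,5,0,0,0]
    - [-1,0,0,4,0,0,0]
    - [-1,0,0,0,0,0,0]
    - [-1,0,0,0,0,0,0]

```text
t: 23.22
eef_pos: [0.5324, -0.0729, 0.0752]
ee_rot: [3.142, 0.001, 0.182]
force: [0.5, 0.5, -1.1]
width: 0.0875
gripper_force: 0.0
```

>>> servo_tool:
  deltas:
    - [1,0,0,0,0,0,0]
    - [1,0,0,0,0,0,0]
    - [1,0,0,0,0,0,0]
    - [1,0,0,0,0,0,0]
    - [1,0,0,0,0,0,0]
    - [1,0,0,0,0,0,0]
    - [1,0,0,0,0,0,0]
    - [1,0,0,0,0,0,0]
  squeeze: 20

```text
t: 23.88
eef_pos: [0.5327, -0.0723, 0.0757]
ee_rot: [-3.141, -0.0, 0.182]
force: [-1.0, 2.9, 1.0]
width: 0.047
gripper_force: 19.6
```

Now the width is 47 mm with no lift, a proper grip. Sliding the sleeve 48 mm towards the motor.

>>> servo_tool:
  deltas:
    - [1,2,0,0,0,0,0]
    - [1,4,0,0,0,0,0]
    - [1,4,0,0,0,0,0]
    - [1,4,0,0,0,0,0]
    - [1,4,0,0,0,0,0]
    - [1,4,0,0,0,0,0]
    - [1,0,0,0,0,0,0]

```text
t: 24.47
eef_pos: [0.5545, -0.0682, 0.0757]
ee_rot: [-3.141, 0.0, 0.182]
force: [-2.4, 4.4, 1.9]
width: 0.0474
gripper_force: 19.8
```

>>> servo_tool:
  deltas:
    - [1,4,0,0,0,0,0]
    - [1,4,0,0,0,0,0]
    - [1,4,0,0,0,0,0]
    - [1,4,0,0,0,0,0]
    - [1,4,0,0,0,0,0]
    - [1,4,0,0,0,0,0]
    - [1,4,0,0,0,0,0]
    - [1,0,0,0,0,0,0]
    - [1,0,0,0,0,0,0]
    - [1,0,0,0,0,0,0]

```text
t: 25.3
eef_pos: [0.5821, -0.063, 0.0757]
ee_rot: [-3.141, -0.0, 0.182]
force: [-1.0, 5.8, 2.3]
width: 0.0473
gripper_force: 19.7
```

```bash
python3 - <<'E'
from h import *
S,o=look("scene",["sleeve_mid","bore_mouth"]);print(o)
s=arm.get_state();print(s["eef_pos"],s["force"])
for k in(0,.04,.05):
  print(k,proj(S,np.array([.537,-.072,.105])+yd*(k+.0)),proj(S,Mo+yd*k))
E
```

```text
{'sleeve_mid': [(array([ 0.726 , -0.3104,  0.0604]), 0.18)], 'bore_mouth': [(array([ 0.595 , -0.0536,  0.1216]), 0.58), (array([ 0.5202, -0.0645,  0.0209]), 0.34)]}
[ 0.58208122 -0.06295933  0.07570465] [-0.847186    5.28342826  1.26832825]
0 [237.61719143 185.32348039] [245.00154919 176.84311555]
0.04 [232.01011341 193.05583572] [239.60847246 184.33089989]
0.05 [230.55599653 195.06111339] [238.20980702 186.2728165 ]
```

>>> servo_tool:
  deltas:
    - [0,0,0,0,0,0,0]
    - [-1,0,0,0,0,0,0]
    - [-1,0,0,0,0,0,0]
    - [-1,0,0,0,0,0,0]
    - [-1,0,0,0,0,0,0]
    - [-1,0,0,0,0,0,0]
    - [-1,0,0,0,0,0,0]
    - [-1,0,0,0,0,0,0]
    - [-1,0,0,0,0,0,0]
    - [-1,0,0,-20,0,0,0]
    - [-1,0,0,-30,0,0,0]
    - [-1,0,0,-30,0,0,0]
    - [-1,0,0,-40,0,0,0]
    - [-1,0,0,-40,0,0,0]
    - [-1,0,0,-40,0,0,0]
    - [-1,-20,-20,0,0,0,0]
    - [-1,-30,-20,0,0,0,0]
    - [-1,0,0,0,0,0,0]
    - [-1,0,0,0,0,0,0]

```text
t: 27.03
eef_pos: [0.5244, -0.033, 0.2767]
ee_rot: [-3.141, -0.002, 0.183]
force: [-0.0, 0.3, -0.3]
width: 0.0878
gripper_force: 0.0
```

```bash
python3 - <<'E'
from h import *
s=arm.get_state();print(s["eef_pos"],s["force"],s["width"])
p,o=look("wrist",["sleeve_mid","pin"]);print(o)
c=p["color"].astype(int);y=((c[...,0]-c[...,2])>70)&(c[...,0]-c[...,1]<60)
n,l,st,ce=cv2.connectedComponentsWithStats(y.astype(np.uint8))
for i in range(1,n):
  if st[i,4]>30:print(st[i],ce[i],fonz(p,*ce[i],.126))
print("bush/ring before: 0.516 / 0.5565")
p,o=look("scene",["pin","punch","sleeve_mid","bottle","guard","beaker","nut_driver"]);print(o)
E
```

```text
[ 0.52442643 -0.03297194  0.27673951] [-0.01495693  0.32431528 -0.33353693] 0.08777289343284658
{'sleeve_mid': [(array([ 0.5905, -0.0614,  0.13  ]), 0.77)], 'pin': [(array([ 0.5188, -0.0558,  0.0213]), 0.64)]}
[273 109  41   3 113] [291.62831858 110.08849558] [ 0.60618788 -0.05562165  0.126     ]
[276 137  13  14  96] [281.76041667 143.47916667] [ 0.56570865 -0.05203527  0.126     ]
[  6 204  10  14  67] [ 11.58208955 209.79104478] [0.39998765 0.35713842 0.126     ]
[321 245  11  12 100] [325.64 250.53] [ 0.43974267 -0.13820636  0.126     ]
[286 261  15   9  60] [293.16666667 264.75      ] [ 0.41156579 -0.10017147  0.126     ]
[110 266   9  32  78] [112.17948718 283.82051282] [0.31844768 0.15741963 0.126     ]
[399 268  12  30  91] [407.28571429 285.0989011 ] [ 0.39909757 -0.2864985   0.126     ]
bush/ring before: 0.516 / 0.5565
{'pin': [(array([ 0.5851, -0.0474,  0.1234]), 0.48), (array([ 0.5196, -0.0618,  0.0229]), 0.37)], 'punch': [(array([0.5034, 0.3461, 0.129 ]), 0.72), (array([0.5791, 0.2986, 0.077 ]), 0.65), (array([0.5205, 0.2708, 0.0725]), 0.53)], 'sleeve_mid': [(array([ 0.5836, -0.0509,  0.1229]), 0.53)], 'bottle': [(array([ 0.4563, -0.3518,  0.0753]), 0.62)], 'guard': [(array([ 0.7246, -0.3107,  0.0577]), 0.86)], 'beaker': [(array([0.6698, 0.3771, 0.0617]), 0.97)], 'nut_driver': [(array([0.4006, 0.3752, 0.1505]), 0.56)]}
```

Bush and ring moved back by about 50 mm. The pin is in the tray, the punch is in the rack and the bystanders haven't moved.

```bash
python3 -c "
from station import arm
print(arm.job_done())"
```

```text
the job is handed in; nothing more can be done
None
```

The job is handed in, with no verdict returned: the pin is out and in the drip tray, the punch is back in its rack hole, and the sleeve is about 50 mm back, clear of the pump shaft.

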